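Clamp the tin, cap it with its nested lids and take the outer lid away

ROBOT

A 6-joint arm with a two-finger parallel gripper is mounted at the origin on the work surface. World frame = base frame: x ahead of the robot, y to its left, z up, the work surface at z = 0. Lengths are in m, angles in degrees, forces in N, time in s.
With the tool pointing down it reaches from about 0.35 to 0.925 m from the base axis. Payload 6.4 kg.
Tool frame: the origin (TCP) lies on the centre line of the jaws, within the pads' length; the fingertips stand 17 mm ahead of it and the grasp point (between the pads) lies 2 mm behind it (env.finger_overhang is the distance from the TCP to the fingertips, in m); z points along the fingers, y is the line along which they close (so a half turn about z gives the same grasp; the last joint's range is limited). The gripper opens to 85 mm and grips with 20 to 120 N. Pads are 22 mm wide; open, the fingers measure 114 mm over their backs; the gripper's body (76 mm by 85 mm) begins 54 mm behind the grasp point. The pads swing forward as they close: fully open they stand 13 mm farther back than shut.
Start: joints at [62.676, 14.043, 89.255, -0, 76.702, -9.975], TCP at [0.194, 0.62, 0.248] pointing down, gripper open.
Joint ranges: [-179.41, 179.41], [-58.25, 129.5], [7.25, 145.43], [-54.29, 234.29], [11.92, 165.04], [-157.13, 157.13]. Speed limits (degrees/s): [147.25, 147.25, 180, 180, 180, 180].

INTERFACE

Orientations are given as [roll, pitch, yaw] about the fixed x, y, z axes, in that order (R = Rz(yaw) Ry(pitch) Rx(roll)).
In Python, from bench import get_state, grab_frame, finish_job, env gives the robot as it stands.
- The arm moves only by the tool carry_out, never from a script. Its argument "steps" is a list of rows, each an object with "hand": the opening, from 0 (shut) to 1 (fully open); "xyz": the shift along the tool's x, y, z in cm, a list of three; "delta_rot": the turn, a rotation vector about the tool's x, y, z in rad, a list of three. A call has 1 to 20 rows; each row shifts and turns the commanded pose from where the row before left it, along the tool's axes as they then stand; what a row does not reach is not made up. A row lasts 1/8 s, in which the tool goes at most 62.5 mm and 10.7 degrees, less where a joint would pass 70% of its speed; a pose out of reach is approached as far as the arm can. A call with a gripper value outside its range is refused whole. The fingers move at their own pace and stop on an object; "newtons" is the grip in N (left out, the last holds). Time passes only in rows, so rows that do not move let the fingers close. It gives the time, the measured TCP pose, the force, the opening and the grip force at its end, in the units of the state.
- get_state(): the state, without advancing time (a new reading comes with each control period).
- grab_frame(name): name is "scene" or "top" or "wrist"; returns a dict with "pixels" (400x640x3 uint8, red, green, blue), "depth" (400x640 float32, m along the optical axis (not along the pixel's ray), 0 where there is no reading), "intrinsics" (3x3 intrinsics, pixels), "R" (3x3) and "t" (3): a world point X has camera coordinates R X + t; the wrist camera has in their place "hand_eye" (4x4, takes a point from camera to tool coordinates, whose origin is the TCP and whose axes are the flange's). Camera axes: x right, y down, z forward; pixel columns grow to the right and rows downward; lengths in m; the calibration is good to about 2 mm. A picture is of the moment at which its call begins: read the wrist's pose just before it.
- finish_job(): hands the job in; it is judged then, once.
The state is a dict: "t": time; "joint_positions": joint angles; "qvel": joint speeds; "tau": joint torques, N m; "ee_pos": TCP position; "orientation": TCP orientation; "ft_force": force on the tool from outside, world axes, zero at the start; "wrist_torque": the same for the moment, N m; "gripper_width": finger opening in m; "grip_force": force on a finger pad.
Only numpy, scipy, OpenCV 4.12 (cv2) and the standard library are available. Lean on these libraries where they do the work, as an engineer would, in place of code of your own. Each camera call takes 0.05 s, during which the arm holds its last target. There are 200 camera calls.

TASK

Slide the bench caliper's moving jaw shut until it presses the tin firmly against the fixed jaw (push on the jaw's upright plate with about 15 N). Then pick up the nested pair of lids by the stem of the inner lid, without parting the lids, and lower them together onto the clamped tin until the inner lid is fully seated, and let go of the stem. Then lift the outer lid alone straight up by its rim until it is well clear of the stem, leaving the inner lid seated and undisturbed on the tin and the clutter around where it is, and finish while still holding the outer lid up over the tin.

Things in the scene. Friction and masses are not known exactly. Their poses are not given: they have to be found in the camera images.
- caliper: Steel bench caliper fixed to the bench: bed 100 mm (its x) by 240 mm (its y), 12 mm thick, origin at the centre of its underside. A fixed jaw (flat plate 70 mm wide, top 48 mm above the bench, its face at y = +56 mm) stands near its +y end; the moving jaw slides towards its +y. Behind the moving jaw the bed is bare.
- jaw: Moving jaw: a face plate 50 mm wide, 12 mm thick, 12 to 50 mm above the bench, on a carriage. Origin at bench height under the face that meets the tin; axes like the caliper's. In the caliper's frame its y runs from -50 mm (fully open) to +4 mm (tin clamped). The slide has 5 N of friction and no spring: it stays where left, and after a push of 15 N it keeps pressing the tin.
- push_face (a point): Centre of the upright plate at the rear of the moving jaw, on its rear (-y) surface, to be pushed towards the caliper's +y. The plate is 34 mm wide (caliper's x), 8 mm thick, rises to 70 mm above the bench; this point is 52 mm above the bench and 50 mm behind the jaw's face. Nothing stands behind it.
- tin: Open round steel tin, 52 mm across outside, 46 mm inside, 60 mm high, loose on the caliper's bed between the jaws, 0.25 to 0.45 kg. Origin at the centre of its underside (12 mm above the bench), z up. Clamped, its origin is at y = +30 mm in the caliper's frame.
- inner_lid: Steel inner lid, 0.1 to 0.18 kg, standing on its plug under the outer lid. Origin: centre of its foot, z up. From the foot up: plug 40 mm across (36 at the foot), 12 mm long; flange 52 mm across, 12 to 17 mm; plain stem 14 mm across, 17 to 55 mm. Seated, its flange rests on the tin's rim and its origin is 48 mm above the tin's.
- outer_lid: Aluminium cap, 66 mm across, 60 inside, 19 high, 0.09 kg; 4 mm top plate with a 24 mm hole for the inner lid's stem. Origin: centre of the skirt's lower edge, z up. Rests loosely on the inner lid's flange, origin 2 mm above the inner lid's, so lifting the stem lifts both; the stem stands 34 mm above its top. On the tin it spans 62 to 81 mm above the bench; gripped by its rim it lifts off alone.
- spool: Bystander: small wire spool, 70 mm across, 50 mm high, beyond the work. Origin at the centre of its underside.
- bottle_jack: Bystander: bottle jack, base 90 mm square, 167 mm high. Origin at the centre of its underside.
- carton: Bystander: open cardboard box 100 x 140 x 80 mm. Origin at the centre of its underside.
- wrench: Bystander: wrench lying flat on the bench. Origin under the tool.

How it is judged (in metres and radians):
On the way, in this order (a step that is already met when the one before it is completed fails the run):
1. the moving jaw presses the tin against the fixed jaw with more than 3 N (y of tin in the frame of caliper above 0.026 m and y of jaw in the frame of caliper above 0 m and contact force between jaw and tin above 3 N), for 0.3 s.
2. both lids, still nested, are seated on the clamped tin and the stem is let go (y of tin in the frame of caliper above 0.026 m and y of jaw in the frame of caliper above 0 m and horizontal distance between inner_lid and tin below 0.005 m and z of inner_lid in the frame of tin between 0.0455 and 0.0505 m and angle between inner_lid's own z axis and vertical below 0.08 rad and horizontal distance between outer_lid and tin below 0.008 m and z of outer_lid in the frame of inner_lid below 0.006 m and contact force between the fingers and inner_lid below 0.1 N), for 0.2 s.
At the end, for the whole second after the job is handed in: The fingers alone hold the outer lid still over the tin (within 40 mm), lower edge 110 mm or more above the tin's underside; inner lid untouched and seated (5 mm sideways, 2.5 mm in height, 0.08 rad); tin within 4 mm of the fixed jaw, moving jaw still pressing it (over 0.5 N) (y of tin in the frame of caliper above 0.026 m and y of jaw in the frame of caliper above 0 m and horizontal distance between inner_lid and tin below 0.005 m and z of inner_lid in the frame of tin between 0.0455 and 0.0505 m and angle between inner_lid's own z axis and vertical below 0.08 rad and contact force between jaw and tin above 0.5 N and z of outer_lid in the frame of tin above 0.11 m and horizontal distance between outer_lid and tin below 0.04 m and contact force between the fingers and outer_lid above 1 N and contact force between outer_lid and inner_lid below 0.05 N and contact force between the fingers and inner_lid below 0.1 N and linear speed of outer_lid below 0.03 m/s and linear speed of inner_lid below 0.02 m/s); the arm keeps its last pose, push and grip.
It fails at once if the outer lid comes more than 12 mm off the inner lid while the inner lid is not seated in the tin (parted early, or inner lid dragged up or dislodged) (z of outer_lid in the frame of inner_lid above 0.014 m and not (horizontal distance between inner_lid and tin below 0.005 m and z of inner_lid in the frame of tin below 0.053 m and angle between inner_lid's own z axis and vertical below 0.12 rad)).
It fails at once if a bystander is shifted by more than 30 mm (distance of any of spool, bottle_jack, carton, wrench from where it was at the start of the episode above 0.03 m).
It also fails if it takes over 64 s, if anything falls off the work surface, if the arm or the gripper's body presses on something with over 40 N, if the wrist force passes 120 N, or if a joint passes its speed limit or range.

## Working session

There is one attempt and no reset: what is moved stays moved. The work goes in short steps, Python scripts to look and compute and a tool call to move; the robot and the scene stay as the last step left them, time stands still between calls to the robot, and variables do not carry over. Pictures are saved under pics/ and viewed, at most 10 in all, crops included, and the job is handed in when it is done.

Besides the shell and the picture viewer there is one more tool, called after "Call:" as a command line: name --argument value ..., lists and objects as JSON in quotes. carry_out: Moves the arm, as the interface text tells. Its arguments: {"type":"object","properties":{"steps":{"type":"array"},"newtons":{"type":"number"}},"required":["steps"]}

```bash
mkdir -p pics; cat > h.py <<'E'
import numpy as np, cv2
from bench import get_state, grab_frame, finish_job, env
def pts(f):
    d=f["depth"];K=f["intrinsics"];v,u=np.indices(d.shape)
    c=np.stack([(u-K[0,2])/K[0,0]*d,(v-K[1,2])/K[1,1]*d,d],-1)
    return (c-np.array(f["t"]).ravel())@np.array(f["R"])
E
python3 - <<'E'
from h import *
s=get_state();print(s)
for n in("scene","top"):
    f=grab_frame(n);np.savez(n,**f);cv2.imwrite(f"pics/{n}.png",f["pixels"][:,:,::-1]);print(n,f["intrinsics"],f["R"],f["t"])
E
```

```text
{'t': 0.0, 'joint_positions': array([ 6.26738949e+01,  1.40835355e+01,  8.93249249e+01,  1.17064170e-03,
        7.67022870e+01, -9.97378475e+00]), 'qvel': array([ 0.05963897,  0.04904121, -0.05962661,  0.09464502, -0.05185715,
       -0.02077375]), 'tau': array([-5.44709546e-04, -4.29536390e+01, -3.26114380e+01, -2.57672364e-04,
        5.50162105e-03,  2.05669159e-05]), 'ee_pos': array([0.19358982, 0.6199516 , 0.24718668]), 'orientation': array([-1.79891124e+02, -2.03026946e-02,  1.62647390e+02]), 'ft_force': array([ 0.13803904,  0.51942614, -0.12387667]), 'wrist_torque': array([ 0.03535418, -0.03283289, -0.02131551]), 'grip_force': 0.0, 'gripper_width': 0.08552435471075531}
scene [[442.22273697   0.         321.09734117]
 [  0.         442.22273697 203.80520885]
 [  0.           0.           1.        ]] [[ 0.86238936  0.50623541  0.00320948]
 [ 0.43881031 -0.7443369  -0.50339656]
 [-0.25244823  0.43553219 -0.86404954]] [-0.55513997 -0.18804386  1.22923808]
top [[412.2673416    0.         313.35674164]
 [  0.         412.2673416  199.21294932]
 [  0.           0.           1.        ]] [[-0.02617977 -0.99946587  0.01956003]
 [-0.99306564  0.02375887 -0.11513532]
 [ 0.1146091  -0.02243861 -0.99315722]] [0.06765339 0.61762852 1.16626642]
```

View pics/top.png

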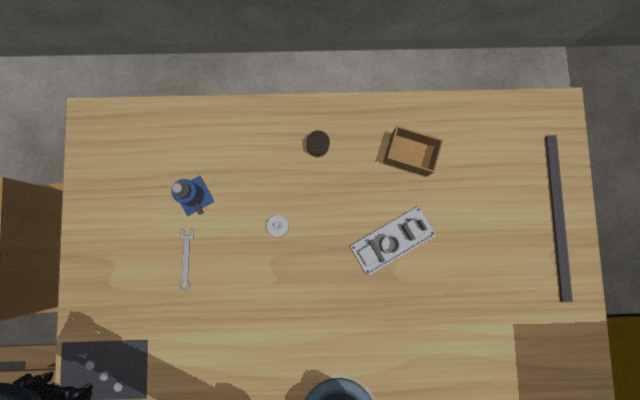

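View pics/scene.png

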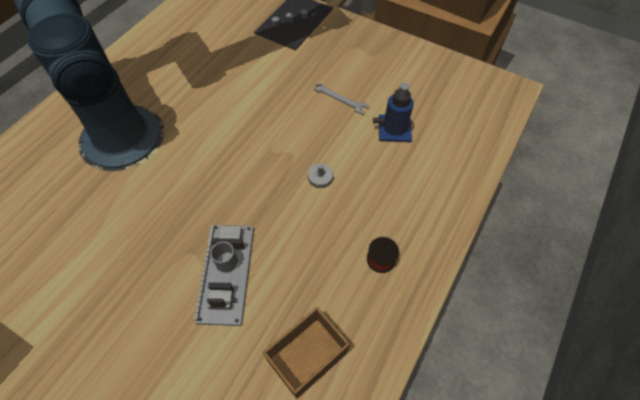

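The top view shows the caliper at about (392,241), with its fixed jaw at the lower left (368,254), the tin at (389,243) and the push plate at (420,225). The nested lids are at (277,226). The scene view agrees, with the caliper at (225,275) and the lids at (320,175).

```bash
python3 - <<'E'
from h import *
for n,cb,lb in(("top",(345,440,200,278),(262,293,210,242)),("scene",(190,260,220,330),(303,337,160,190))):
    f=dict(np.load(n+".npz"));P=pts(f)
    # bench check
    print(n,"bench z",np.median(P[200:210,300:310,2] if n=="scene" else P[280:300,280:300,2]))
    g=f["pixels"].astype(int);sat=g.max(2)-g.min(2)
    def box(b): m=np.zeros(sat.shape,bool);m[b[2]:b[3],b[0]:b[1]]=1;return m
    m=box(cb)&(sat<25)&(P[...,2]>.004)
    bed=m&(P[...,2]<.09)
    q=P[bed];r=cv2.minAreaRect(q[:,:2].astype(np.float32)*1000);print("bed",bed.sum(),r)
    b2=m&(abs(P[...,2]-.012)<.005);r=cv2.minAreaRect(P[b2][:,:2].astype(np.float32)*1000);print("bed12",b2.sum(),r,np.median(P[b2][:,2]))
    t=m&(abs(P[...,2]-.072)<.006);q=P[t];print("z~72",len(q),q[:,:2].mean(0),np.ptp(q[:,:2],axis=0))
    l=box(lb)&(P[...,2]>.012);q=P[l];print("lid",len(q),(q.min(0)+q.max(0))/2,np.ptp(q,axis=0))
    for lo,hi in((.014,.03),(.035,.07)):
        w=q[(q[:,2]>lo)&(q[:,2]<hi)];print(lo,len(w),w.mean(0),(w.min(0)+w.max(0))/2,np.ptp(w,axis=0))
E
```

```text
top bench z -0.0005273148688825985
bed 2787 ((495.8289794921875, -180.1209716796875), (100.64915466308594, 242.4624481201172), 28.404340744018555)
bed12 1583 ((496.88604736328125, -178.41761779785156), (98.06106567382812, 240.55599975585938), 29.500682830810547) 0.012350222957724144
z~72 103 [ 0.49988615 -0.19094251] [0.09050578 0.13062106]
lid 399 [0.52931925 0.13572355 0.62023787] [0.09573435 0.1132221  1.2156712 ]
0.014 366 [0.54528008 0.15947305 0.02069687] [0.54615862 0.16007019 0.02159161] [0.06205562 0.06452882 0.01512657]
0.035 22 [0.54614196 0.1594384  0.05293582] [0.54578842 0.15985375 0.04663341] [0.01166363 0.01315129 0.02127908]
scene bench z 0.0009697564618827366
bed 4460 ((494.6156921386719, -178.0723114013672), (101.00843811035156, 240.47781372070312), 28.54348373413086)
bed12 2340 ((496.550537109375, -177.5338897705078), (97.80797576904297, 240.5303497314453), 27.8859920501709) 0.013266006824759521
z~72 210 [ 0.50080639 -0.19044024] [0.09270963 0.13112682]
lid 462 [ 0.69312175 -0.09966421  0.49064902] [0.35691923 0.58929001 0.95718931]
0.014 396 [0.54868293 0.15731941 0.02168347] [0.54718469 0.16116707 0.0216231 ] [0.0650451  0.06762745 0.01484586]
0.035 49 [0.54852083 0.15914365 0.04928034] [0.54784536 0.15985698 0.04735732] [0.01420476 0.01503321 0.02438754]
```

```bash
cat >> h.py <<'E'
C=np.array([.4957,-.1785]);a=np.radians(28.5);X=np.array([np.cos(a),np.sin(a)]);Y=np.array([-X[1],X[0]])
E
python3 - <<'E'
from h import *
for n in("top","scene"):
    f=dict(np.load(n+".npz"));P=pts(f);q=P.reshape(-1,3);d=q[:,:2]-C
    q=np.c_[d@X,d@Y,q[:,2]]*1000;q=q[(abs(q[:,0])<60)&(abs(q[:,1])<130)&(q[:,2]>5)]
    for lo,hi,y0,y1 in((64,76,-130,-70),(64,76,-70,55),(43,52,50,110),(30,44,50,110)):
        w=q[(q[:,2]>lo)&(q[:,2]<hi)&(q[:,1]>y0)&(q[:,1]<y1)]
        print(n,lo,len(w),*[np.round(v,1) for v in(w.min(0),w.max(0),w.mean(0))] if len(w) else "")
print(C-.1*Y, C+.03*Y,X,Y)
E
```

```text
top 64 36 [-17.6 -89.9  64.5] [ 15.4 -81.9  74.8] [ -1.1 -85.2  69.9]
top 64 78 [-27.9  -3.3  64.1] [23.  48.1 75.6] [-2.8 21.1 70.3]
top 43 103 [-36.   55.2  43.2] [33.5 68.  51.7] [-1.5 62.  47.6]
top 30 242 [-31.2  57.5  30. ] [ 33.7 107.8  43.9] [-0.7 86.3 34.5]
scene 64 76 [-17.4 -89.3  64.7] [ 15.8 -79.9  75.9] [ -0.2 -85.2  70.5]
scene 64 154 [-26.2  -2.8  64.1] [23.4 49.5 75.7] [-0.9 22.7 71. ]
scene 43 143 [-34.9  56.2  43.1] [34.8 70.3 52. ] [ 2.1 62.6 48.9]
scene 30 300 [-34.1  56.   30.2] [ 34.7 109.8  43.7] [ 2.  87.9 35.5]
[ 0.54341588 -0.26638171] [ 0.48138524 -0.15213549] [0.87881711 0.47715876] [-0.47715876  0.87881711]
```

Call:
carry_out --steps '[{"hand":0,"xyz":[0,0,0],"delta_rot":[0,0,0.154]},{"hand":0,"xyz":[0,0,0],"delta_rot":[0,0,0.154]},{"hand":0,"xyz":[0,0,0],"delta_rot":[0,0,0.154]},{"hand":0,"xyz":[0,0,0],"delta_rot":[0,0,0.154]},{"hand":0,"xyz":[0,0,0],"delta_rot":[0,0,0.154]},{"hand":0,"xyz":[-3,-0.4,0],"delta_rot":[0,0,0]},{"hand":0,"xyz":[-5,-0.6,0],"delta_rot":[0,0,0]},{"hand":0,"xyz":[-5,-0.6,0],"delta_rot":[0,0,0]},{"hand":0,"xyz":[-5,-0.6,0],"delta_rot":[0,0,0]},{"hand":0,"xyz":[-5,-0.6,0],"delta_rot":[0,0,0]},{"hand":0,"xyz":[-5,-0.6,0],"delta_rot":[0,0,0]},{"hand":0,"xyz":[-5,-0.6,0],"delta_rot":[0,0,0]},{"hand":0,"xyz":[-5,-0.6,0],"delta_rot":[0,0,0]},{"hand":0,"xyz":[-5,-0.6,0],"delta_rot":[0,0,0]},{"hand":0,"xyz":[-5,-0.6,0],"delta_rot":[0,0,0]},{"hand":0,"xyz":[-5,-0.6,0],"delta_rot":[0,0,0]},{"hand":0,"xyz":[-5,-0.6,0],"delta_rot":[0,0,0]},{"hand":0,"xyz":[-5,-0.6,0],"delta_rot":[0,0,0]},{"hand":0,"xyz":[-5,-0.6,0],"delta_rot":[0,0,0]},{"hand":0,"xyz":[-5,-0.6,0],"delta_rot":[0,0,0]}]'

```text
t: 2.6
ee_pos: [0.4654, -0.0645, 0.248]
orientation: [-180.0, -0.0, 118.5]
ft_force: [0.4, -0.1, 0.3]
gripper_width: 0.0002
grip_force: 0.0
```

Call:
carry_out --steps '[{"hand":0,"xyz":[-5,-0.6,0],"delta_rot":[0,0,0]},{"hand":0,"xyz":[-5,-0.6,0],"delta_rot":[0,0,0]},{"hand":0,"xyz":[-5,-0.6,0],"delta_rot":[0,0,0]},{"hand":0,"xyz":[-5,-0.6,0],"delta_rot":[0,0,0]},{"hand":0,"xyz":[0,0,0],"delta_rot":[0,0,0]},{"hand":0,"xyz":[0,0,0],"delta_rot":[0,0,0]}]'

```text
t: 3.35
ee_pos: [0.5393, -0.2496, 0.2476]
orientation: [-180.0, -0.1, 118.5]
ft_force: [-0.5, 0.1, -0.7]
gripper_width: -0.0001
grip_force: 0.0
```

Call:
carry_out --steps '[{"hand":0,"xyz":[-4.2,-0.4,0],"delta_rot":[0,0,0]},{"hand":0,"xyz":[0,0,3],"delta_rot":[0,0,0]},{"hand":0,"xyz":[0,0,5],"delta_rot":[0,0,0]},{"hand":0,"xyz":[0,0,5],"delta_rot":[0,0,0]},{"hand":0,"xyz":[0,0,4],"delta_rot":[0,0,0]},{"hand":0,"xyz":[0,0,1.8],"delta_rot":[0,0,0]},{"hand":0,"xyz":[0,0,0],"delta_rot":[0,0,0]},{"hand":0,"xyz":[0,0,0],"delta_rot":[0,0,0]}]'

```text
t: 4.35
ee_pos: [0.5575, -0.2895, 0.0626]
orientation: [179.9, 0.2, 118.6]
ft_force: [0.8, -0.1, 0.1]
gripper_width: -0.0001
grip_force: 0.0
```

```bash
python3 - <<'E'
from h import *
f=grab_frame("scene");cv2.imwrite("pics/s2.png",cv2.resize(f["pixels"][180:360,150:330,::-1],None,fx=3,fy=3))
E
```

```text
(no output)
```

View pics/s2.png

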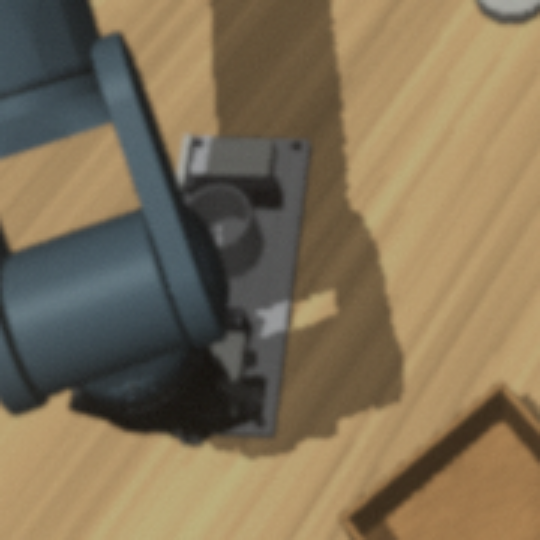

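The crop shows the gripper, at about (200,400), behind the jaw's upright plate at (250,395), and the tin at (225,215). Pushing slowly now.

Call:
carry_out --steps '[{"hand":0,"xyz":[1,0,0],"delta_rot":[0,0,0]},{"hand":0,"xyz":[0.7,0,0],"delta_rot":[0,0,0]},{"hand":0,"xyz":[0.5,0,0],"delta_rot":[0,0,0]},{"hand":0,"xyz":[0.4,0,0],"delta_rot":[0,0,0]},{"hand":0,"xyz":[0.4,0,0],"delta_rot":[0,0,0]},{"hand":0,"xyz":[0.4,0,0],"delta_rot":[0,0,0]},{"hand":0,"xyz":[0.4,0,0],"delta_rot":[0,0,0]},{"hand":0,"xyz":[0.4,0,0],"delta_rot":[0,0,0]},{"hand":0,"xyz":[0.4,0,0],"delta_rot":[0,0,0]},{"hand":0,"xyz":[0.4,0,0],"delta_rot":[0,0,0]}]'

```text
t: 5.65
ee_pos: [0.5329, -0.2459, 0.0605]
orientation: [180.0, 0.2, 118.5]
ft_force: [3.2, -4.4, -4.0]
gripper_width: -0.0003
grip_force: 2.6
```

Call:
carry_out --steps '[{"hand":0,"xyz":[0.4,0,0],"delta_rot":[0,0,0]},{"hand":0,"xyz":[0.4,0,0],"delta_rot":[0,0,0]},{"hand":0,"xyz":[0.3,0,0],"delta_rot":[0,0,0]},{"hand":0,"xyz":[0.2,0,0],"delta_rot":[0,0,0]},{"hand":0,"xyz":[0,0,0],"delta_rot":[0,0,0]}]'

```text
t: 6.28
ee_pos: [0.5265, -0.2341, 0.0604]
orientation: [180.0, 0.1, 118.5]
ft_force: [3.2, -4.4, -3.6]
gripper_width: 0.0
grip_force: 2.4
```

Call:
carry_out --steps '[{"hand":0,"xyz":[0.2,0,0],"delta_rot":[0,0,0]},{"hand":0,"xyz":[0.2,0,0],"delta_rot":[0,0,0]},{"hand":0,"xyz":[0,0,0],"delta_rot":[0,0,0]}]'

```text
t: 6.65
ee_pos: [0.5247, -0.2308, 0.0605]
orientation: [180.0, 0.1, 118.5]
ft_force: [3.8, -5.4, -3.9]
gripper_width: 0.0001
grip_force: 2.9
```

Call:
carry_out --steps '[{"hand":0,"xyz":[0.2,0,0],"delta_rot":[0,0,0]},{"hand":0,"xyz":[0.1,0,0],"delta_rot":[0,0,0]},{"hand":0,"xyz":[0,0,0],"delta_rot":[0,0,0]}]'

```text
t: 7.02
ee_pos: [0.5233, -0.2283, 0.0605]
orientation: [180.0, 0.1, 118.5]
ft_force: [2.5, -5.3, -4.2]
gripper_width: 0.0001
grip_force: 3.1
```

Call:
carry_out --steps '[{"hand":0,"xyz":[0.1,0,0],"delta_rot":[0,0,0]},{"hand":0,"xyz":[0.1,0,0],"delta_rot":[0,0,0]},{"hand":0,"xyz":[0,0,0],"delta_rot":[0,0,0]}]'

```text
t: 7.4
ee_pos: [0.5228, -0.2274, 0.0606]
orientation: [179.9, 0.3, 118.5]
ft_force: [4.8, -8.3, -7.5]
gripper_width: -0.0006
grip_force: 4.8
```

Call:
carry_out --steps '[{"hand":0,"xyz":[0.1,0,0],"delta_rot":[0,0,0]},{"hand":0,"xyz":[0,0,0],"delta_rot":[0,0,0]},{"hand":0,"xyz":[0,0,0],"delta_rot":[0,0,0]}]'

```text
t: 7.78
ee_pos: [0.5228, -0.2272, 0.0607]
orientation: [179.9, 0.4, 118.5]
ft_force: [6.3, -11.7, -9.5]
gripper_width: 0.0001
grip_force: 6.4
```

Call:
carry_out --steps '[{"hand":0,"xyz":[0.06,0,0],"delta_rot":[0,0,0]},{"hand":0,"xyz":[0,0,0],"delta_rot":[0,0,0]},{"hand":0,"xyz":[0,0,0],"delta_rot":[0,0,0]},{"hand":0,"xyz":[0,0,0],"delta_rot":[0,0,0]}]'

```text
t: 8.28
ee_pos: [0.5228, -0.2272, 0.0607]
orientation: [179.9, 0.5, 118.5]
ft_force: [7.9, -12.2, -10.6]
gripper_width: -0.0001
grip_force: 7.5
```

Call:
carry_out --steps '[{"hand":0,"xyz":[-0.5,0,0],"delta_rot":[0,0,0]},{"hand":0,"xyz":[-2.5,0,0],"delta_rot":[0,0,0]},{"hand":0,"xyz":[0,0,-4],"delta_rot":[0,0,0]},{"hand":0,"xyz":[0,0,-6],"delta_rot":[0,0,0]},{"hand":0,"xyz":[0,0,-6],"delta_rot":[0,0,0]},{"hand":0.5,"xyz":[4.5,2.6,-2],"delta_rot":[0,0,0]},{"hand":0.5,"xyz":[4.5,2.6,0],"delta_rot":[0,0,0]},{"hand":0.5,"xyz":[4.5,2.6,0],"delta_rot":[0,0,0]},{"hand":0.5,"xyz":[4.5,2.6,0],"delta_rot":[0,0,0]},{"hand":0.5,"xyz":[4.5,2.6,0],"delta_rot":[0,0,0]},{"hand":0.5,"xyz":[4.5,2.6,0],"delta_rot":[0,0,0]},{"hand":0.5,"xyz":[4.5,2.6,0],"delta_rot":[0,0,0]},{"hand":0.5,"xyz":[4.5,2.6,0],"delta_rot":[0,0,0]},{"hand":0.5,"xyz":[0,0,3],"delta_rot":[0,0,0]},{"hand":0.5,"xyz":[0,0,0],"delta_rot":[0,0,0]},{"hand":0.5,"xyz":[0,0,0],"delta_rot":[0,0,0]}]'

```text
t: 10.28
ee_pos: [0.5462, 0.1647, 0.2109]
orientation: [-180.0, -0.0, 118.5]
ft_force: [-0.9, 0.1, 0.1]
gripper_width: 0.0429
grip_force: 0.0
```

```bash
cat >> h.py <<'E'
from scipy.spatial.transform import Rotation as Ro
def wpts(f,s):
    d=f["depth"];K=f["intrinsics"];v,u=np.indices(d.shape)
    c=np.stack([(u-K[0,2])/K[0,0]*d,(v-K[1,2])/K[1,1]*d,d],-1);H=np.array(f["hand_eye"])
    p=c@H[:3,:3].T+H[:3,3];R=Ro.from_euler("xyz",s["orientation"],degrees=True).as_matrix()
    P=p@R.T+s["ee_pos"];P[d<=0]=np.nan;return P
E
python3 - <<'E'
from h import *
s=get_state();f=grab_frame("wrist");P=wpts(f,s);np.savez("w1",P=P,**f)
cv2.imwrite("pics/w1.png",f["pixels"][:,:,::-1]);print(s["ee_pos"],s["orientation"],f["hand_eye"])
q=P.reshape(-1,3);q=q[np.hypot(q[:,0]-.547,q[:,1]-.16)<.05]
for lo,hi in((-.01,.008),(.014,.026),(.035,.07)):
    w=q[(q[:,2]>lo)&(q[:,2]<hi)];print(lo,len(w),w.mean(0),(w.min(0)+w.max(0))/2,np.ptp(w,axis=0),np.median(w[:,2])) if len(w) else print(lo)
# tin from top after clamping
f=grab_frame("top");P=pts(f);q=P.reshape(-1,3);d=q[:,:2]-C;q=np.c_[d@X,d@Y,q[:,2]]*1000
w=q[(abs(q[:,0])<35)&(q[:,1]>-10)&(q[:,1]<55)&(q[:,2]>62)&(q[:,2]<82)];print("tin",len(w),w.min(0),w.max(0))
w=q[(abs(q[:,0])<25)&(q[:,1]>-60)&(q[:,1]<-20)&(q[:,2]>62)&(q[:,2]<82)];print("plate",len(w),w.min(0),w.max(0))
E
```

```text
[0.54618488 0.16473405 0.21091624] [-1.79992023e+02 -1.55592015e-02  1.18498783e+02] [[-1.51133896e-04 -9.63977317e-01 -2.65984415e-01  6.73597217e-02]
 [ 9.99999839e-01 -1.70632110e-08 -5.68143901e-04  7.98152310e-04]
 [ 5.47673295e-04 -2.65984458e-01  9.63977162e-01 -1.26410189e-01]
 [ 0.00000000e+00  0.00000000e+00  0.00000000e+00  1.00000000e+00]]
-0.01 4217 [0.54597366 0.16321972 0.00086433] [0.54700113 0.15991436 0.00293355] [0.09940601 0.09973999 0.00962071] 0.0008378918282185566
0.014 3655 [0.54442566 0.16341974 0.02143168] [0.54511425 0.1619383  0.02015406] [0.06511718 0.06525377 0.01164091] 0.02168404771561297
0.035 303 [0.54568409 0.1632164  0.05311025] [0.54630873 0.16198963 0.04664544] [0.01383254 0.01382979 0.02217256] 0.05548878794143988
tin 74 [-27.35898927   4.5622599   62.0957749 ] [23.76067269 54.71636955 76.40796862]
plate 37 [-16.93502165 -46.57301924  63.96316651] [ 15.47580053 -38.49887171  73.63712666]
```

View pics/w1.png

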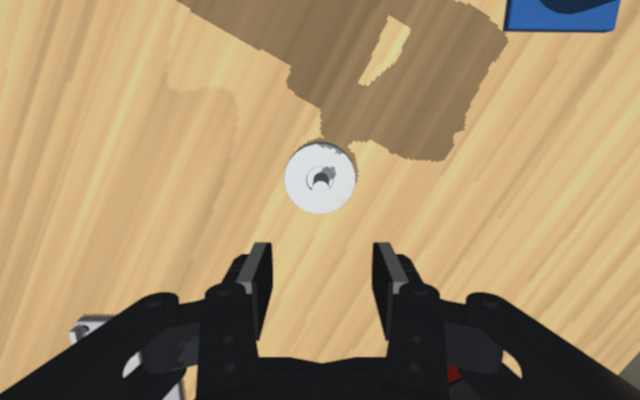

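The wrist view shows the nested lids at (320,179), with the stem centred in the hole and nothing in the way. The clamped plate's rear is at y = -46 mm, as expected. Descending onto the stem.

Call:
carry_out --steps '[{"hand":0.5,"xyz":[-0.25,-0.1,2],"delta_rot":[0,0,0]},{"hand":0.5,"xyz":[0,0,4],"delta_rot":[0,0,0]},{"hand":0.5,"xyz":[0,0,4],"delta_rot":[0,0,0]},{"hand":0.5,"xyz":[0,0,3],"delta_rot":[0,0,0]},{"hand":0.5,"xyz":[0,0,2],"delta_rot":[0,0,0]},{"hand":0.5,"xyz":[0,0,1.2],"delta_rot":[0,0,0]},{"hand":0.5,"xyz":[0,0,0],"delta_rot":[0,0,0]},{"hand":0.5,"xyz":[0,0,0],"delta_rot":[0,0,0]}]'

```text
t: 11.38
ee_pos: [0.5474, 0.1624, 0.0494]
orientation: [179.9, 0.0, 118.5]
ft_force: [0.2, 0.2, 0.3]
gripper_width: 0.0428
grip_force: 0.0
```

```bash
python3 - <<'E'
from h import *
s=get_state();f=grab_frame("wrist");P=wpts(f,s)
cv2.imwrite("pics/w2.png",f["pixels"][:,:,::-1]);print(s["ee_pos"])
q=P.reshape(-1,3);q=q[(np.hypot(q[:,0]-.547,q[:,1]-.16)<.012)&(q[:,2]>.03)&(q[:,2]<.075)];print(len(q),(q.min(0)+q.max(0))/2,np.ptp(q,axis=0))
E
```

```text
[0.54743318 0.16243617 0.04941965]
1831 [0.54655093 0.16213153 0.04370672] [0.01423504 0.01451009 0.02740714]
```

View pics/w2.png

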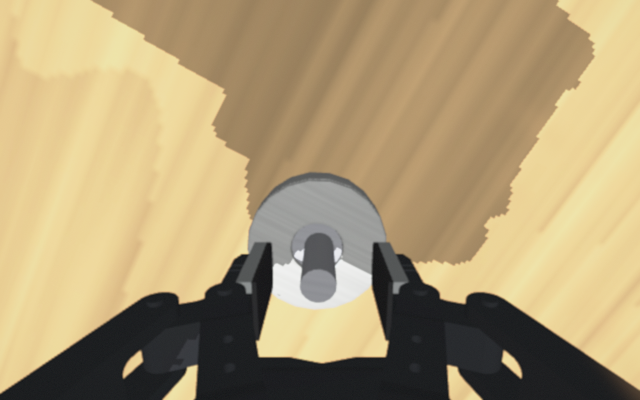

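The stem (318,270) stands centred between the pads, which are above the outer lid's top plate. Closing and lifting.

Call:
carry_out --newtons 50 --steps '[{"hand":0,"xyz":[0,-0.08,0],"delta_rot":[0,0,0]},{"hand":0,"xyz":[0,0,0],"delta_rot":[0,0,0]},{"hand":0,"xyz":[0,0,0],"delta_rot":[0,0,0]},{"hand":0,"xyz":[0,0,0],"delta_rot":[0,0,0]},{"hand":0,"xyz":[0,0,0],"delta_rot":[0,0,0]},{"hand":0,"xyz":[0,0,0],"delta_rot":[0,0,0]},{"hand":0,"xyz":[0,0,-0.5],"delta_rot":[0,0,0]},{"hand":0,"xyz":[0,0,-0.5],"delta_rot":[0,0,0]},{"hand":0,"xyz":[0,0,0],"delta_rot":[0,0,0]}]'

```text
t: 12.55
ee_pos: [0.5459, 0.162, 0.0585]
orientation: [180.0, 0.0, 118.5]
ft_force: [0.1, -0.1, -2.5]
gripper_width: 0.0121
grip_force: 48.7
```

Call:
carry_out --steps '[{"hand":0,"xyz":[0,0,-2],"delta_rot":[0,0,0]},{"hand":0,"xyz":[0,0,-4],"delta_rot":[0,0,0]},{"hand":0,"xyz":[0,0,-4],"delta_rot":[0,0,0]},{"hand":0,"xyz":[0,0,-4],"delta_rot":[0,0,0]},{"hand":0,"xyz":[0,0,-2],"delta_rot":[0,0,0]},{"hand":0,"xyz":[-1.2,-0.8,0],"delta_rot":[0,0,0]},{"hand":0,"xyz":[-2.4,-1.6,0],"delta_rot":[0,0,0]},{"hand":0,"xyz":[-3,-2.1,0],"delta_rot":[0,0,0]},{"hand":0,"xyz":[-3,-2.1,0],"delta_rot":[0,0,0]},{"hand":0,"xyz":[-3,-2.1,0],"delta_rot":[0,0,0]},{"hand":0,"xyz":[-3,-2.1,0],"delta_rot":[0,0,0]},{"hand":0,"xyz":[-3,-2,0],"delta_rot":[0,0,0]},{"hand":0,"xyz":[-3,-2,0],"delta_rot":[0,0,0]},{"hand":0,"xyz":[-3,-2,0],"delta_rot":[0,0,0]},{"hand":0,"xyz":[-3,-2,0],"delta_rot":[0,0,0]},{"hand":0,"xyz":[-2,-1.3,0],"delta_rot":[0,0,0]},{"hand":0,"xyz":[-1,-0.7,0],"delta_rot":[0,0,0]},{"hand":0,"xyz":[0,0,0],"delta_rot":[0,0,0]},{"hand":0,"xyz":[0,0,0],"delta_rot":[0,0,0]},{"hand":0,"xyz":[0,0,0],"delta_rot":[0,0,0]}]'

```text
t: 15.05
ee_pos: [0.5092, -0.2054, 0.2182]
orientation: [-180.0, -0.0, 118.6]
ft_force: [-0.4, -0.2, -1.8]
gripper_width: 0.0119
grip_force: 49.0
```

```bash
python3 - <<'E'
from h import *
s=get_state();f=grab_frame("wrist");P=wpts(f,s);np.savez("w3",P=P,s=s["ee_pos"],**f)
cv2.imwrite("pics/w3.png",f["pixels"][:,:,::-1]);print(s["ee_pos"],s["orientation"])
q=P.reshape(-1,3);w=q[(np.hypot(q[:,0]-.480,q[:,1]+.152)<.045)&(abs(q[:,2]-.072)<.004)]
r=cv2.minEnclosingCircle(w[:,:2].astype(np.float32)*1000);print(len(w),r,np.median(w[:,2]))
E
```

```text
[ 0.50924184 -0.20539254  0.21817057] [-1.79995904e+02 -1.70127844e-02  1.18602438e+02]
911 ((479.256103515625, -151.984375), 25.810901641845703) 0.07268651235611379
```

View pics/w3.png

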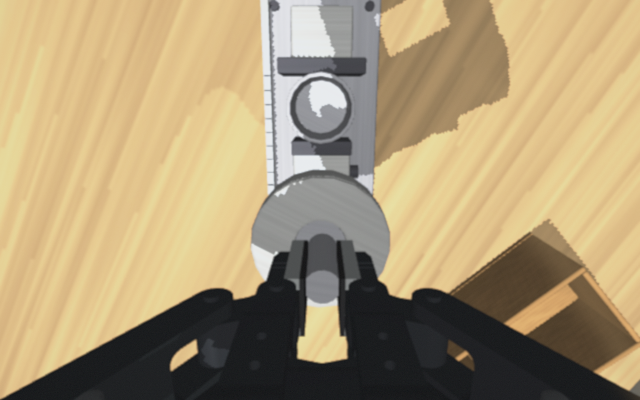

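The wrist view shows the clamped tin at (321,107) and the held lids level at (320,235), with the stem between the pads at (320,270). I'll check the stem's offset from the TCP.

```bash
python3 - <<'E'
from h import *
d=np.load("w3.npz");P=d["P"];s=d["s"]
for sl in ((slice(232,302),slice(308,335)),):
    q=P[sl].reshape(-1,3)-s
    q=np.c_[q[:,:2]@Y,q[:,:2]@X,q[:,2]]*1000
    q=q[np.hypot(q[:,0],q[:,1])<14]
    for lo,hi in((-25,-10),(-10,2),(2,12)):
        w=q[(q[:,2]>lo)&(q[:,2]<hi)];print(lo,len(w),*( (w.min(0),w.max(0),np.median(w,0)) if len(w) else ""))
q=P.reshape(-1,3)-s;q=np.c_[q[:,:2]@Y,q[:,:2]@X,q[:,2]]*1000
w=q[(np.hypot(q[:,0],q[:,1])<40)&(q[:,2]>-36)&(q[:,2]<-22)];print(cv2.minEnclosingCircle(w[:,:2].astype(np.float32)),np.median(w[:,2]))
A=np.c_[w[:,:2],np.ones(len(w))];z=w[:,2];print(np.linalg.lstsq(A,z,rcond=None)[0])
E
```

```text
-25 359 [  2.48584336  -5.65839159 -24.99279058] [  7.2822688    6.21913059 -10.00392846] [  5.99980034   0.31883406 -17.0863577 ]
-10 338 [ 3.73749652 -5.04726214 -9.99669694] [7.48066726 5.69661023 1.99818599] [ 6.07854924  0.35199936 -3.75474669]
2 932 [-6.72248939 -4.57059648  2.04968877] [7.44693218 5.34430562 8.26737187] [1.14699055 0.39263952 6.55323608]
((1.9222922325134277, -0.4683606028556824), 33.146514892578125) -27.45334739350905
[-1.02723082e-02 -1.68746081e-03 -2.76775225e+01]
```

Call:
carry_out --steps '[{"hand":0,"xyz":[1.5,-0.1,0],"delta_rot":[0,0,0]},{"hand":0,"xyz":[2.5,0,0],"delta_rot":[0,0,0]},{"hand":0,"xyz":[1.5,0,1],"delta_rot":[0,0,0]},{"hand":0,"xyz":[0.6,0,2],"delta_rot":[0,0,0]},{"hand":0,"xyz":[0,0,2.5],"delta_rot":[0,0,0]},{"hand":0,"xyz":[0,0,2],"delta_rot":[0,0,0]},{"hand":0,"xyz":[0,0,1.2],"delta_rot":[0,0,0]},{"hand":0,"xyz":[0,0,0],"delta_rot":[0,0,0]},{"hand":0,"xyz":[0,0,0],"delta_rot":[0,0,0]},{"hand":0,"xyz":[0,0,0],"delta_rot":[0,0,0]}]'

```text
t: 16.35
ee_pos: [0.4798, -0.1535, 0.1323]
orientation: [179.9, 0.1, 118.5]
ft_force: [0.1, 1.6, -1.8]
gripper_width: 0.012
grip_force: 49.0
```

Call:
carry_out --steps '[{"hand":0,"xyz":[0.13,0,0],"delta_rot":[0,0,0]},{"hand":0,"xyz":[0,0,0.5],"delta_rot":[0,0,0]},{"hand":0,"xyz":[0,0,0.5],"delta_rot":[0,0,0]},{"hand":0,"xyz":[0,0,0.3],"delta_rot":[0,0,0]},{"hand":0,"xyz":[0,0,0.2],"delta_rot":[0,0,0]},{"hand":0,"xyz":[0,0,0.2],"delta_rot":[0,0,0]},{"hand":0,"xyz":[0,0,0],"delta_rot":[0,0,0]}]'

```text
t: 17.23
ee_pos: [0.4785, -0.1519, 0.1142]
orientation: [-180.0, -0.0, 118.5]
ft_force: [-0.9, -0.5, -1.5]
gripper_width: 0.012
grip_force: 49.0
```

Call:
carry_out --steps '[{"hand":0,"xyz":[0,0,0.2],"delta_rot":[0,0,0]},{"hand":0,"xyz":[0,0,0.2],"delta_rot":[0,0,0]},{"hand":0,"xyz":[0,0,0.1],"delta_rot":[0,0,0]},{"hand":0,"xyz":[0,0,0],"delta_rot":[0,0,0]},{"hand":0,"xyz":[0,0,0],"delta_rot":[0,0,0]}]'

```text
t: 17.85
ee_pos: [0.4786, -0.152, 0.1093]
orientation: [180.0, 0.0, 118.5]
ft_force: [-0.6, -0.1, -1.8]
gripper_width: 0.012
grip_force: 49.3
```

Call:
carry_out --steps '[{"hand":0,"xyz":[0,0,0.05],"delta_rot":[0,0,0]},{"hand":0,"xyz":[0,0,0.05],"delta_rot":[0,0,0]},{"hand":0,"xyz":[0,0,0],"delta_rot":[0,0,0]}]'

```text
t: 18.23
ee_pos: [0.4788, -0.1521, 0.1091]
orientation: [-180.0, 0.0, 118.5]
ft_force: [-2.9, 1.5, 4.5]
gripper_width: 0.0119
grip_force: 49.8
```

Call:
carry_out --steps '[{"hand":0.25,"xyz":[0,0,0],"delta_rot":[0,0,0]},{"hand":0.4,"xyz":[0,0,0],"delta_rot":[0,0,0]},{"hand":0.5,"xyz":[0,0,0],"delta_rot":[0,0,0]},{"hand":0.5,"xyz":[0,0,0],"delta_rot":[0,0,0]},{"hand":0.5,"xyz":[0,0,0],"delta_rot":[0,0,0]},{"hand":0.5,"xyz":[0,0,0],"delta_rot":[0,0,0]}]'

```text
t: 18.98
ee_pos: [0.4786, -0.152, 0.1083]
orientation: [-180.0, 0.0, 118.5]
ft_force: [-0.5, 0.1, -0.5]
gripper_width: 0.0428
grip_force: 0.0
```

```bash
python3 - <<'E'
from h import *
s=get_state();f=grab_frame("wrist");P=wpts(f,s)
cv2.imwrite("pics/w4.png",f["pixels"][:,:,::-1]);e=s["ee_pos"];print(e,s["ft_force"])
q=P.reshape(-1,3)-e;q=np.c_[q[:,:2]@Y,q[:,:2]@X,q[:,2]+e[2]]*1000
w=q[(np.hypot(q[:,0],q[:,1])<13)&(q[:,2]>95)&(q[:,2]<125)];print("stem",(w.min(0)+w.max(0))/2,np.ptp(w,axis=0),np.percentile(w[:,2],[50,95]))
w=q[(np.hypot(q[:,0],q[:,1])<38)&(q[:,2]>76)&(q[:,2]<88)];print("lid",cv2.minEnclosingCircle(w[:,:2].astype(np.float32)),np.median(w[:,2]),np.linalg.lstsq(np.c_[w[:,:2],np.ones(len(w))],w[:,2],rcond=None)[0])
E
```

```text
[ 0.4785617  -0.15198772  0.10828434] [-0.54598914  0.12007899 -0.50571443]
stem [ -0.39904278   0.78907952 106.26139427] [14.82377687 13.79585286 22.49880261] [115.18484834 116.52691443]
lid ((2.521651029586792, -0.3800022602081299), 33.11838912963867) 81.66157397159819 [-2.40666672e-03  1.05834147e-03  8.13683711e+01]
```

View pics/w4.png

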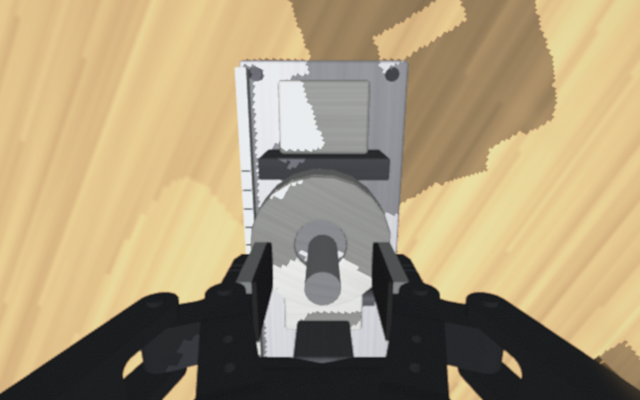

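The image shows the stem free between the open pads at (322,270) and the lids level on the tin. The lid top is at 81 mm and the stem top at 115 mm, as they should be when seated. Next is the rim grasp.

Call:
carry_out --newtons 40 --steps '[{"hand":1,"xyz":[0.1,0,0],"delta_rot":[0,0,0]},{"hand":1,"xyz":[0.1,0,0],"delta_rot":[0,0,0]},{"hand":1,"xyz":[0,0,0],"delta_rot":[0,0,0]},{"hand":1,"xyz":[0,0,0],"delta_rot":[0,0,0]},{"hand":1,"xyz":[0,0,0],"delta_rot":[0,0,0]},{"hand":1,"xyz":[0,0,0.5],"delta_rot":[0,0,0]},{"hand":1,"xyz":[0,0,0.5],"delta_rot":[0,0,0]},{"hand":1,"xyz":[0,0,0.5],"delta_rot":[0,0,0]},{"hand":1,"xyz":[0,0,0.5],"delta_rot":[0,0,0]},{"hand":1,"xyz":[0,0,0],"delta_rot":[0,0,0]},{"hand":1,"xyz":[0,0,0],"delta_rot":[0,0,0]}]'

```text
t: 20.4
ee_pos: [0.4777, -0.1503, 0.0884]
orientation: [180.0, 0.0, 118.5]
ft_force: [-0.2, 0.9, -0.2]
gripper_width: 0.085
grip_force: 0.0
```

Call:
carry_out --newtons 40 --steps '[{"hand":1,"xyz":[0,0,0.4],"delta_rot":[0,0,0]},{"hand":1,"xyz":[0,0,0.4],"delta_rot":[0,0,0]},{"hand":1,"xyz":[0,0,0.4],"delta_rot":[0,0,0]},{"hand":1,"xyz":[0,0,0],"delta_rot":[0,0,0]},{"hand":1,"xyz":[0,0,0],"delta_rot":[0,0,0]}]'

```text
t: 21.02
ee_pos: [0.4776, -0.1502, 0.0763]
orientation: [180.0, 0.0, 118.5]
ft_force: [-0.5, -0.1, -0.1]
gripper_width: 0.0854
grip_force: 0.0
```

```bash
python3 - <<'E'
from h import *
s=get_state();f=grab_frame("wrist");P=wpts(f,s)
cv2.imwrite("pics/w5.png",f["pixels"][:,:,::-1]);e=s["ee_pos"]
q=P.reshape(-1,3)-e;q=np.c_[q[:,:2]@Y,q[:,:2]@X,q[:,2]+e[2]]*1000
w=q[(np.hypot(q[:,0],q[:,1])<13)&(q[:,2]>95)&(q[:,2]<119)];print("stem",(w.min(0)+w.max(0))/2,np.ptp(w,axis=0))
w=q[(np.hypot(q[:,0],q[:,1])<36)&(q[:,2]>78)&(q[:,2]<85)];print("lid",cv2.minEnclosingCircle(w[:,:2].astype(np.float32)),np.median(w[:,2]))
E
```

```text
stem [ -0.81157245   0.80519616 106.15992641] [12.54910604 13.93248332 22.27990308]
lid ((0.41999757289886475, -0.3042786717414856), 33.0655403137207) 81.70332823578823
```

View pics/w5.png

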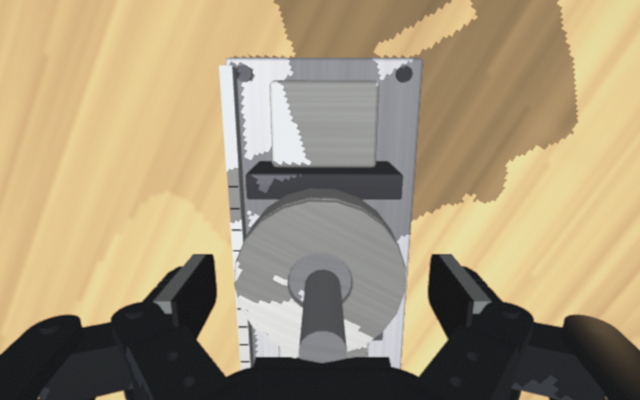

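The lid's rim (235 to 407 px) is centred between the open fingers, and the palm is clear of the stem top (323,345). Closing.

Call:
carry_out --newtons 35 --steps '[{"hand":0.85,"xyz":[0,0,0],"delta_rot":[0,0,0]},{"hand":0.8,"xyz":[0,0,0],"delta_rot":[0,0,0]},{"hand":0.75,"xyz":[0,0,0],"delta_rot":[0,0,0]},{"hand":0.6,"xyz":[0,0,0],"delta_rot":[0,0,0]},{"hand":0.5,"xyz":[0,0,0],"delta_rot":[0,0,0]},{"hand":0.5,"xyz":[0,0,0],"delta_rot":[0,0,0]},{"hand":0.5,"xyz":[0,0,0],"delta_rot":[0,0,0]}]'

```text
t: 21.95
ee_pos: [0.4779, -0.1504, 0.077]
orientation: [180.0, 0.0, 118.5]
ft_force: [-2.5, 1.2, 5.8]
gripper_width: 0.0648
grip_force: 38.5
```

Call:
carry_out --steps '[{"hand":0.5,"xyz":[0,0,-0.2],"delta_rot":[0,0,0]},{"hand":0.5,"xyz":[0,0,-0.2],"delta_rot":[0,0,0]},{"hand":0.5,"xyz":[0,0,-0.2],"delta_rot":[0,0,0]},{"hand":0.5,"xyz":[0,0,0],"delta_rot":[0,0,0]}]'

```text
t: 22.45
ee_pos: [0.4777, -0.1503, 0.0824]
orientation: [180.0, 0.0, 118.5]
ft_force: [-0.5, 0.7, -0.7]
gripper_width: 0.0651
grip_force: 38.8
```

```bash
python3 - <<'E'
from h import *
s=get_state();f=grab_frame("wrist");P=wpts(f,s)
e=s["ee_pos"];print(e,s["ft_force"])
q=P.reshape(-1,3)-e;q=np.c_[q[:,:2]@Y,q[:,:2]@X,q[:,2]+e[2]]*1000
w=q[(np.hypot(q[:,0],q[:,1])<13)&(q[:,2]>100)&(q[:,2]<125)];print("stem",(w.min(0)+w.max(0))/2,np.ptp(w,axis=0),np.median(w[w[:,2]>112][:,2]))
w=q[(np.hypot(q[:,0],q[:,1])<36)&(q[:,2]>78)&(q[:,2]<92)];print("lid",cv2.minEnclosingCircle(w[:,:2].astype(np.float32)),np.median(w[:,2]),np.linalg.lstsq(np.c_[w[:,:2],np.ones(len(w))],w[:,2],rcond=None)[0])
E
```

```text
[ 0.47766535 -0.15025965  0.08239873] [-0.50088999  0.6864617  -0.71519822]
stem [ -2.35684719   0.68736585 108.71813583] [15.23385615 14.06121972 17.43162459] 115.67907226989432
lid ((1.213888168334961, 0.0376918725669384), 35.626312255859375) 87.00771995423631 [-1.43298288e-02  8.62165035e-04  8.66971059e+01]
```

Call:
carry_out --steps '[{"hand":0.5,"xyz":[-0.13,0,-0.3],"delta_rot":[0,0,0]},{"hand":0.5,"xyz":[0,0,-0.6],"delta_rot":[0,0,0]},{"hand":0.5,"xyz":[0,0,-0.8],"delta_rot":[0,0,0]},{"hand":0.5,"xyz":[0,0,-1],"delta_rot":[0,0,0]},{"hand":0.5,"xyz":[0,0,-1],"delta_rot":[0,0,0]},{"hand":0.5,"xyz":[0,0,-1],"delta_rot":[0,0,0]},{"hand":0.5,"xyz":[0,0,-1],"delta_rot":[0,0,0]},{"hand":0.5,"xyz":[0,0,-1],"delta_rot":[0,0,0]},{"hand":0.5,"xyz":[0,0,-1],"delta_rot":[0,0,0]},{"hand":0.5,"xyz":[0,0,-0.6],"delta_rot":[0,0,0]},{"hand":0.5,"xyz":[0,0,-0.3],"delta_rot":[0,0,0]},{"hand":0.5,"xyz":[0,0,0],"delta_rot":[0,0,0]},{"hand":0.5,"xyz":[0,0,0],"delta_rot":[0,0,0]},{"hand":0.5,"xyz":[0,0,0],"delta_rot":[0,0,0]},{"hand":0.5,"xyz":[0,0,0],"delta_rot":[0,0,0]}]'

```text
t: 24.38
ee_pos: [0.4781, -0.1513, 0.1681]
orientation: [-180.0, -0.0, 118.5]
ft_force: [-0.2, -0.5, -1.1]
gripper_width: 0.0654
grip_force: 38.8
```

```bash
python3 - <<'E'
from h import *
s=get_state();print(s["ee_pos"],s["ft_force"],s["grip_force"],abs(s["qvel"]).max())
f=grab_frame("wrist");g=grab_frame("scene")
cv2.imwrite("pics/end.png",np.vstack([cv2.resize(f["pixels"],(480,300)),cv2.resize(g["pixels"][190:340,130:370],(480,300))])[:,:,::-1])
P=wpts(f,s);e=s["ee_pos"];q=P.reshape(-1,3)-e;q=np.c_[q[:,:2]@Y,q[:,:2]@X,q[:,2]+e[2]]*1000
w=q[(np.hypot(q[:,0],q[:,1])<36)&(q[:,2]>150)&(q[:,2]<185)];print("lid top",np.median(w[:,2]))
E
```

```text
[ 0.47811719 -0.1512844   0.16807809] [-0.169057   -0.51097881 -1.06955639] 38.849074454046786 0.17979251969923796
lid top 172.73358238089006
```

View pics/end.png

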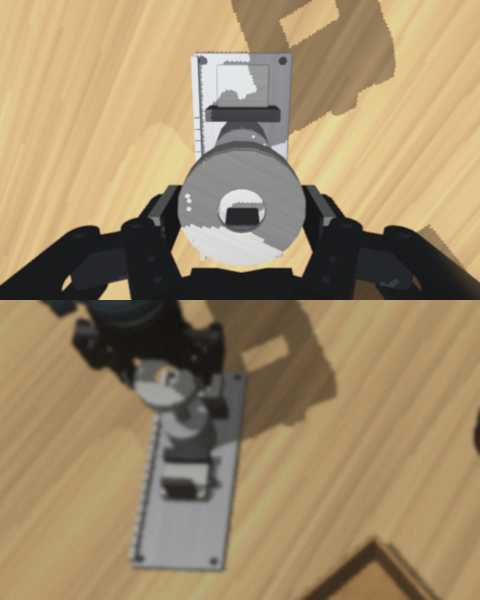

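The outer lid is held level, at (240,205) in the wrist half of the picture, with its lower edge about 153 mm above the bench. The scene half shows the inner lid still seated on the clamped tin at (188,425).

```bash
python3 -c "
from bench import finish_job;print(finish_job())"
```

```text
the job is handed in; nothing more can be done
None
```

I handed the job in at about 24.5 s, with the tin clamped at about 15 N, the inner lid seated on it, and the outer lid held about 140 mm above the tin's underside; the judge's verdict was not shown.

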